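# Pop open the low caddy

## Robot

A 7-joint arm with a two-finger parallel gripper is mounted at the origin on a cart in front of the work surface, level with it; the furniture and walls round the work are solid. World frame = base frame: x ahead of the robot, y to its left, z up, the work surface at z = 0. Lengths are in m, angles in rad, forces in N, time in s.
With the tool pointing down it reaches from about 0.4 to 0.85 m from the base axis. Payload 10.4 kg.
Tool frame: the origin (TCP) lies between the finger pads; the fingertips stand 22 mm ahead of it and the grasp point (between the pads) lies 3 mm ahead of it; z points along the fingers, y is the line along which they close (so a half turn about z gives the same grasp; the last joint's range is limited). The gripper opens to 85 mm and grips with 20 to 120 N. Pads are 22 mm wide; open, the fingers measure 114 mm over their backs; the gripper's body (76 mm by 85 mm) begins 54 mm behind the grasp point. The pads swing forward as they close: fully open they stand 13 mm farther back than shut.
Start: joints at [-1.124, 0.332, -0.065, 1.46, 0.022, 1.35, -0.088], TCP at [0.283, 0.557, 0.253] pointing down, gripper open.
Joint ranges: [-2.6, 2.6], [-0.5, 2.12], [-1.47, 1.34], [0.16, 2.42], [-1.27, 4.41], [0.06, 2.06], [-2.6, 2.6]. Speed limits (rad/s): [2.22, 2.22, 2.79, 2.79, 3.14, 3.14, 3.14].

## Interface

Orientations are given as a unit quaternion [x, y, z, w].
In Python, from workcell import manip, camera, ticket, boxes_of, outline_of gives the robot as it stands.
- The arm moves only by the tool carry_out, never from a script. Its argument "deltas" is a list of rows, each a list of 5 numbers: the shift along the tool's x, y, z as a fraction of full scale, then the turn about the tool's z as a fraction of full scale, then the opening, from -1 (shut) to 1 (fully open), so that 0 is half open. In form: [[tx, ty, tz, spin, gripper], ...]. A call has 1 to 20 rows; each row is the pose to reach, as a shift and turn from the pose commanded when the call began, along the tool's axes at that moment; what a row does not reach only later rows make up. Full scale, the value 1, is 150 mm for a shift and 30 degrees for a turn. A row lasts 1/8 s, in which the tool goes at most 62.5 mm and 10.7 degrees, less where a joint would pass 70% of its speed; a pose out of reach is approached as far as the arm can. A call with a number of a shift or a turn outside -1 to 1 is refused whole. A call with a gripper value outside its range is refused whole. The fingers move at their own pace and stop on an object; "force" is the grip in N (left out, the last holds). Time passes only in rows, so rows that repeat a pose let the fingers close. It gives the time, the measured TCP pose, the force, the opening and the grip force at its end, in the units of the state.
- manip.get_obs(): the state, without advancing time (a new reading comes with each control period).
- camera(name): name is "side" or "top" or "wrist"; returns a dict with "img" (480x640x3 uint8, red, green, blue), "depth" (480x640 float32, m along the optical axis (not along the pixel's ray), 0 where there is no reading), "vertical_fov" (degrees; the focal length in pixels is half the picture's height over the tangent of half this angle, whatever the lens; pixels are square), "cx", "cy" (the principal point, pixels), "R" (3x3) and "t" (3): a world point X has camera coordinates R X + t. Camera axes: x right, y down, z forward; pixel columns grow to the right and rows downward; lengths in m; the calibration is good to about 2 mm. A picture is of the moment at which its call begins.
- ticket.hand_in(): hands the job in; it is judged then, once.
Trained networks look in a picture, given as the dict that the camera call returned (one of the last four; its "shot" number tells which), for a name from the list of things; names that differ only in an ending like _2 or _b are one class to them, and where a whole thing is asked for, a point or a joint stands for the part that bears it (a point fixed in the world has none). Each returns a list of dicts, best first, with "conf" (0 to 1); they miss things now and then, are a little off and sometimes report something else, mostly with a low value. They report only what shows in the picture. A call takes as long as a camera call.
- boxes_of(query, picture): "position" ([x, y, z] in m, in world coordinates, good to about 4 mm: the middle of the surface that is visible of it).
- outline_of(query, picture): "region" (480x640 bool, what is visible of it).
The state is a dict: "clock": time; "joint_pos": joint angles; "joint_velocities": joint speeds; "tau": joint torques, N m; "position": TCP position; "ee_rot": TCP orientation; "ft_force": force on the tool from outside, world axes, zero at the start; "torque": the same for the moment, N m; "grip_width": opening from 0.0 (shut) to 1.0 (fully open); "grasp_force": force on a finger pad.
Only numpy, scipy, OpenCV 4.12 (cv2) and the standard library are available. Lean on these libraries where they do the work, as an engineer would, in place of code of your own. Each camera call takes 0.05 s, during which the arm holds its last target. There are 200 camera calls.

## Task

Press the button on the low, wide caddy so that its lid springs up. Then push the lid back with the fingers until it is fully open, steady it there for a second and let go, so that it stays open for filling. Leave the tall caddy shut.

Things in the scene. Friction and masses are not known exactly. Their poses are not given: they have to be found in the camera images.
- low_caddy: Low, wide caddy: white box, pale wooden lid, 150 mm deep (x), 150 wide (y), 85 high to the rim; cannot slide. Origin: centre of its underside; -x is its front, roughly towards the robot. A fixed white deck, top at z = 85, covers the front 54 mm; on it at x = -51, y = 0 stands the round steel release button, 30 mm across, top at z = 95. The lid lies behind, x = -19 to 73.
- low_caddy_button (a joint): Travel of that button in m, 0 up, 0.006 fully pressed; it moves straight down against a spring (about 1 N at the start, 4 N fully down). At about 4 mm the latch lets the lid go; the button comes up again when released.
- low_caddy_lid_edge (a point): Middle of the free front edge of the low caddy's lid, at its underside. The lid is a flat board 92 mm deep, 150 wide, 9 thick, hinged along its back edge; the hinge axis lies along y at x = 73, z = 86 mm in the caddy's frame, and this point is 92 mm from it. The point turns with the lid: its -x axis runs on outward along the lid, +z points out of the upper face.
- low_caddy_lid (a joint): Opening of the low caddy's lid in rad: 0 shut and latched, 1.75 fully open at its stop, leaning a little back past upright. Let go by the latch, it springs up in about a second to roughly 1.1 rad, front edge up, underside towards the front. From there it pushes back easily (under 2 N, best within 30 mm of the free edge) and stays where it is left.
- tall_caddy: The other caddy, tall and narrow, of the same make: 130 mm deep (x), 95 wide (y), 140 high to its rim, with the same kind of button, which works too. Origin: centre of its underside. Leave it shut. The two stand side by side, either one on the left.
- tall_caddy_lid (a joint): Opening angle of the tall caddy's lid in rad, 0 shut.

How it is judged:
On the way, in this order (a step that is already met when the one before it is completed fails the run):
1. the low caddy's button is pressed (value of joint low_caddy_button above 0.003 m).
2. its lid has sprung up (value of joint low_caddy_lid above 0.5 rad), for 0.1 s.
3. the robot holds the lid steady, fully open (value of joint low_caddy_lid above 1.55 rad and contact force between any of the fingers, the arm and low_caddy_lid above 0.1 N and velocity of joint low_caddy_lid between -0.3 and 0.3 rad/s), for 0.3 s.
At the end, for the whole second after the job is handed in: The low caddy's lid stands still, open by more than 1.55 rad (within 0.2 rad of its stop at 1.75), let go; the tall caddy's lid is shut (under 0.1 rad) (value of joint low_caddy_lid above 1.55 rad and value of joint tall_caddy_lid below 0.1 rad and velocity of joint low_caddy_lid between -0.1 and 0.1 rad/s); the robot touches nothing.
It fails at once if the tall caddy's lid springs open (value of joint tall_caddy_lid above 0.1 rad).
It also fails if it takes over 38 s, if anything falls off the work surface, if the arm or the gripper's body presses on something with over 40 N, if the wrist force passes 120 N, or if a joint passes its speed limit or range.

## Working session

There is one attempt and no reset: what is moved stays moved. The work goes in short steps, Python scripts to look and compute and a tool call to move; the robot and the scene stay as the last step left them, time stands still between calls to the robot, and variables do not carry over. Pictures are saved under pics/ and viewed, at most 10 in all, crops included, and the job is handed in when it is done.

Besides the shell and the picture viewer there is one more tool, called after "Emit:" in YAML: its name, and indented under it one key for each argument. carry_out: Moves the arm, as the interface text tells. Its arguments: {"type":"object","properties":{"deltas":{"type":"array","items":{"type":"array","items":{"type":"number"}}},"force":{"type":"number"}},"required":["deltas"]}

```bash
mkdir -p pics
cat > h.py <<'E'
import numpy as np, cv2
from workcell import manip, camera, ticket, boxes_of, outline_of
from scipy.spatial.transform import Rotation as Ro
def pts(p, mask):
    f=240/np.tan(np.radians(p["vertical_fov"])/2)
    m=mask&(p["depth"]>0); v,u=np.nonzero(m); z=p["depth"][m]
    c=np.c_[(u-p["cx"])/f*z,(v-p["cy"])/f*z,z]
    return (c-p["t"])@np.asarray(p["R"])
E
python3 - <<'E'
from h import *
o=manip.get_obs(); print(o)
ims=[]
for n in("top","side"):
    p=camera(n); ims.append(p["img"])
    for q in("low_caddy","low_caddy_button","low_caddy_lid","tall_caddy"):
        for b in boxes_of(q,p)[:3]: print(n,q,np.round(b["position"],3),round(b["conf"],2))
    for q in("low_caddy_button","low_caddy_lid","low_caddy"):
        for r in outline_of(q,p)[:2]:
            P=pts(p,r["region"]); 
            if len(P): 
                print(n,"outl",q,round(r["conf"],2),len(P),np.round(np.median(P,0),3),np.round(np.percentile(P,[2,98],axis=0),3).tolist())
                if q=="low_caddy_lid": 
                    T=P[abs(P[:,2]-np.median(P[:,2]))<.006]
                    print(cv2.minAreaRect((T[:,:2]*1000).astype(np.float32)))
cv2.imwrite("pics/a.png",cv2.resize(np.hstack(ims)[:,:,::-1],(800,300)))
E
```

```text
{'clock': 0.0, 'joint_pos': array([-1.12360045,  0.33286584, -0.06470449,  1.46098048,  0.02163834,
        1.34988751, -0.08849256]), 'joint_velocities': array([ 1.09248710e-03,  3.41900064e-04, -2.13127903e-04, -1.23190078e-05,
       -2.15375977e-03, -8.90294118e-04, -1.05142187e-04]), 'tau': array([-1.34994742e-03, -6.25435567e+01,  4.82430460e-02, -3.91613245e+01,
        1.61359459e-02,  9.84934130e-03, -7.06628228e-06]), 'position': array([0.2827913 , 0.55696378, 0.252501  ]), 'ee_rot': array([ 2.32723282e-01,  9.72542725e-01, -7.12710645e-04, -1.17035134e-04]), 'ft_force': array([0.28816055, 0.84485316, 0.0305944 ]), 'torque': array([ 0.02059514, -0.04402975,  0.01510522]), 'grasp_force': 0.0, 'grip_width': 0.9945716024483058}
top low_caddy [ 0.542 -0.004  0.096] 0.88
top low_caddy_button [ 0.498 -0.011  0.098] 0.73
top low_caddy_lid [ 0.575 -0.013  0.1  ] 0.62
top tall_caddy [0.536 0.303 0.142] 0.8
top outl low_caddy_button 0.81 263 [ 0.494 -0.009  0.095] [[0.481, -0.021, 0.092], [0.506, 0.004, 0.098]]
top outl low_caddy_lid 0.59 5557 [ 0.573 -0.012  0.095] [[0.528, -0.083, 
[... 375 characters left out ...]
low_caddy_lid [ 0.528 -0.058  0.081] 0.24
side tall_caddy [0.524 0.265 0.09 ] 0.88
side outl low_caddy_button 0.84 284 [ 0.49  -0.014  0.092] [[0.477, -0.025, 0.083], [0.512, 0.018, 0.094]]
side outl low_caddy_lid 0.76 3341 [ 0.564 -0.024  0.093] [[0.524, -0.086, 0.087], [0.612, 0.059, 0.095]]
((572.6373291015625, -12.100669860839844), (152.12818908691406, 100.12396240234375), 88.3520278930664)
side outl low_caddy_lid 0.28 6265 [0.521 0.271 0.09 ] [[0.467, 0.264, 0.003], [0.598, 0.355, 0.148]]
((515.167236328125, 282.1578674316406), (73.61100006103516, 156.10275268554688), 59.58922576904297)
side outl low_caddy 0.66 11766 [ 0.524 -0.055  0.077] [[0.467, -0.087, 0.002], [0.611, 0.059, 0.094]]
```

View pics/a.png

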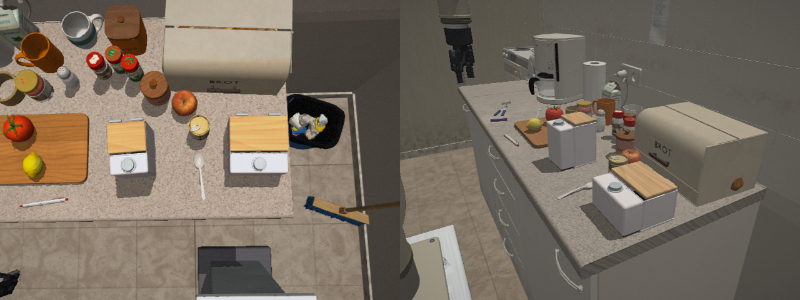

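The low caddy is on the right, around top-view pixel (258,145) in the halved picture, with the tall one at (128,148) and a bread bin behind the low one. Its yaw is about 0, its button is at about (0.492, -0.011), and the hinge is at x ≈ 0.616.

Emit:
carry_out:
  deltas:
    - [-0.4,-0.4,0,-0.3,-1]
    - [-0.8,-0.8,0,-0.6,-1]
    - [-1,-1,0,-0.9,-1]
    - [-1,-1,0,-0.9,-1]
  force: 30

```text
clock: 1.3
position: [0.3504, 0.3522, 0.2537]
ee_rot: [0.0, 1.0, 0.0, 0.0]
ft_force: [-1.3, 0.6, -0.4]
grip_width: 0.14
grasp_force: 0.0
```

Run:
```python
from h import *
o=manip.get_obs(); print(o["clock"],o["position"].round(4),Ro.from_quat(o["ee_rot"]).as_matrix().round(3).tolist(),o["grip_width"])
p=camera("top"); P=pts(p,np.ones((480,640),bool))
for x in np.arange(.60,.80,.01):
    s=P[(abs(P[:,0]-x)<.005)&(abs(P[:,1]+.01)<.06)]
    if len(s): print(round(x,2),len(s),np.percentile(s[:,2],[5,50,95]).round(3))
```

```text
1.3 [0.3504 0.3522 0.2537] [[-1.0, 0.0, 0.001], [0.0, 1.0, 0.0], [-0.001, 0.0, -1.0]] 0.1396791983191562
0.6 463 [0.093 0.095 0.098]
0.61 455 [0.093 0.095 0.097]
0.62 273 [0.087 0.092 0.096]
0.63 46 [0.086 0.089 0.091]
0.64 73 [-0.002  0.001  0.003]
0.65 285 [-0.003  0.     0.003]
0.66 365 [-0.002  0.     0.003]
0.67 364 [-0.002  0.     0.003]
0.68 353 [-0.003  0.     0.003]
0.69 442 [-0.003  0.001  0.08 ]
0.7 2241 [-0.     0.084  0.146]
0.71 1001 [0.017 0.153 0.164]
0.72 647 [0.16  0.166 0.17 ]
0.73 628 [0.167 0.172 0.175]
0.74 554 [0.172 0.175 0.177]
0.75 514 [0.173 0.176 0.178]
0.76 511 [0.173 0.176 0.178]
0.77 510 [0.174 0.176 0.178]
0.78 512 [0.173 0.176 0.178]
0.79 499 [0.174 0.176 0.178]
0.8 494 [0.174 0.176 0.178]
```

Emit:
carry_out:
  deltas:
    - [-0.3,-0.4,0,0,-1]
    - [-0.6,-0.8,0,0,-1]
    - [-0.93,-1,0,0,-1]
    - [-0.93,-1,0,0,-1]

```text
clock: 1.85
position: [0.491, 0.2025, 0.2535]
ee_rot: [0.002, 1.0, -0.0, 0.001]
ft_force: [-0.4, 0.5, -0.9]
grip_width: 0.001
grasp_force: 0.0
```

Emit:
carry_out:
  deltas:
    - [0,-0.4,0,0,-1]
    - [0,-0.8,0,0,-1]
    - [0,-1,0,0,-1]
    - [0,-1,0,0,-1]

```text
clock: 2.35
position: [0.4889, 0.0535, 0.2536]
ee_rot: [0.001, 1.0, 0.0, 0.0]
ft_force: [0.6, 0.3, 0.0]
grip_width: 0.001
grasp_force: 0.0
```

Emit:
carry_out:
  deltas:
    - [0,-0.2,0.15,0,-1]
    - [0,-0.42,0.4,0,-1]
    - [0,-0.42,0.6,0,-1]
    - [0,-0.42,0.6,0,-1]
    - [0,-0.42,0.6,0,-1]

```text
clock: 2.98
position: [0.4896, -0.006, 0.1645]
ee_rot: [-0.002, 1.0, 0.0, 0.001]
ft_force: [0.2, 0.7, -0.2]
grip_width: -0.005
grasp_force: 0.0
```

Run:
```python
from h import *
o=manip.get_obs(); print(o["clock"],o["position"].round(4),o["grip_width"])
a=camera("side")
p=camera("wrist"); 
for r in outline_of("low_caddy_button",p)[:2]:
    P=pts(p,r["region"]); print(r["conf"],len(P),P.mean(0).round(4) if len(P) else 0, np.percentile(P,[2,98],axis=0).round(3).tolist() if len(P) else 0)
cv2.imwrite("pics/b.png",cv2.resize(np.hstack([a["img"],p["img"]])[:,:,::-1],(800,300)))
```

```text
2.975 [ 0.4896 -0.006   0.1645] -0.004606237680674931
0.66 2505 [ 0.491  -0.0091  0.0947] [[0.48, -0.022, 0.088], [0.504, 0.004, 0.096]]
```

View pics/b.png

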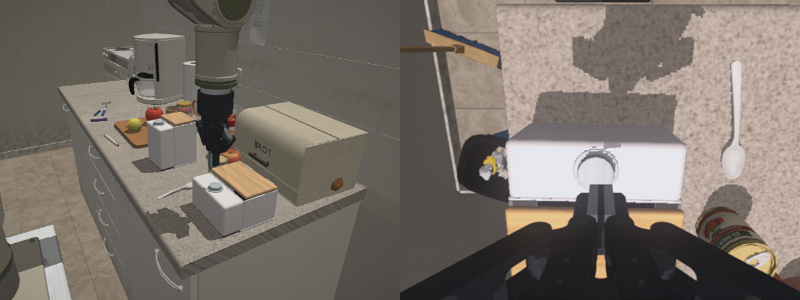

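The closed fingers stand over the steel button, around (597,170) in the wrist half. I'll press it now.

Emit:
carry_out:
  deltas:
    - [0,-0.02,0.2,0,-1]
    - [0,-0.02,0.3,0,-1]
    - [0,-0.02,0.33,0,-1]
    - [0,-0.02,0.36,0,-1]
    - [0,-0.02,0.365,0,-1]
    - [0,-0.02,0.365,0,-1]

```text
clock: 3.88
position: [0.4891, -0.01, 0.1107]
ee_rot: [-0.001, 1.0, 0.001, 0.0]
ft_force: [-12.3, 0.4, 22.2]
grip_width: 0.004
grasp_force: 11.5
```

Emit:
carry_out:
  deltas:
    - [0,0,-0.1,0,-1]
    - [0,0,-0.3,0,-1]
    - [0,0,-0.42,0,-1]
    - [0,0,-0.42,0,-1]
    - [0,0,-0.42,0,-1]
    - [0,0,-0.42,0,-1]
    - [0,0,-0.42,0,-1]
    - [0,0,-0.42,0,-1]

```text
clock: 4.88
position: [0.4887, -0.0102, 0.1713]
ee_rot: [-0.001, 1.0, -0.0, -0.0]
ft_force: [0.1, -1.1, 0.1]
grip_width: -0.001
grasp_force: 0.0
```

Run:
```python
from h import *
o=manip.get_obs(); print(o["clock"],o["position"].round(4),o["ft_force"].round(2))
a=camera("side"); b=camera("top")
for p in(a,b):
  for r in outline_of("low_caddy_lid",p)[:1]:
    P=pts(p,r["region"]); print(r["conf"],len(P),np.percentile(P,[2,50,98],axis=0).round(3).tolist())
cv2.imwrite("pics/c.png",cv2.resize(np.hstack([a["img"],b["img"]])[:,:,::-1],(800,300)))
```

```text
4.875 [ 0.4887 -0.0102  0.1713] [ 0.1  -1.07  0.1 ]
0.66 1879 [[0.558, -0.086, 0.083], [0.585, -0.032, 0.133], [0.616, 0.056, 0.165]]
0.64 1246 [[0.572, -0.017, 0.097], [0.595, 0.023, 0.142], [0.624, 0.062, 0.168]]
```

View pics/c.png

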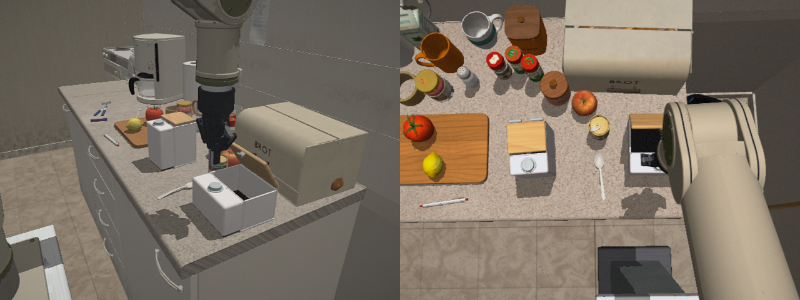

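The lid has sprung up, with its edge at about (255,160) in the side half and roughly at x 0.572, z 0.168. Next I'll push it back.

Emit:
carry_out:
  deltas:
    - [-0.2,0,-0.03,0,-1]
    - [-0.4,0,-0.03,0,-1]
    - [-0.46,0,-0.03,0,-1]
    - [-0.49,0,-0.03,0,-1]
    - [-0.52,0,-0.03,0,-1]
    - [-0.55,0,-0.03,0,-1]
    - [-0.58,0,-0.03,0,-1]
    - [-0.61,0,-0.03,0,-1]
    - [-0.64,0,-0.03,0,-1]
    - [-0.67,0,-0.03,0,-1]
    - [-0.7,0,-0.03,0,-1]
    - [-0.72,0,-0.03,0,-1]
    - [-0.74,0,-0.03,0,-1]
    - [-0.76,0,-0.03,0,-1]
    - [-0.775,0,-0.03,0,-1]
    - [-0.79,0,-0.03,0,-1]
    - [-0.8,0,-0.03,0,-1]
    - [-0.8,0,-0.03,0,-1]

```text
clock: 7.32
position: [0.6089, -0.01, 0.176]
ee_rot: [-0.001, 1.0, 0.0, 0.0]
ft_force: [0.3, 0.3, 0.6]
grip_width: -0.001
grasp_force: 0.0
```

Run:
```python
from h import *
o=manip.get_obs(); print(o["clock"],o["position"].round(4),o["ft_force"].round(2))
p=camera("side")
for r in outline_of("low_caddy_lid",p)[:1]:
    P=pts(p,r["region"]); print(r["conf"],len(P),np.percentile(P,[2,50,98],axis=0).round(3).tolist())
    for z in np.arange(.09,.19,.01):
        s=P[abs(P[:,2]-z)<.005]; 
        if len(s): print(z.round(2),np.percentile(s[:,0],[10,50,90]).round(4))
cv2.imwrite("pics/d.png",p["img"][150:400,200:500,::-1].repeat(2,0).repeat(2,1))
```

```text
7.325 [ 0.6089 -0.01    0.176 ] [0.25 0.33 0.57]
0.93 3720 [[0.614, -0.086, 0.082], [0.623, -0.034, 0.125], [0.633, 0.057, 0.174]]
0.09 [0.6157 0.6173 0.6192]
0.1 [0.6171 0.6188 0.6209]
0.11 [0.6187 0.6204 0.6222]
0.12 [0.6205 0.6221 0.624 ]
0.13 [0.622  0.6236 0.6256]
0.14 [0.6236 0.6252 0.627 ]
0.15 [0.6252 0.6268 0.6287]
0.16 [0.6268 0.6285 0.6304]
0.17 [0.6281 0.6302 0.6333]
0.18 [0.6192 0.6207 0.6246]
```

View pics/d.png

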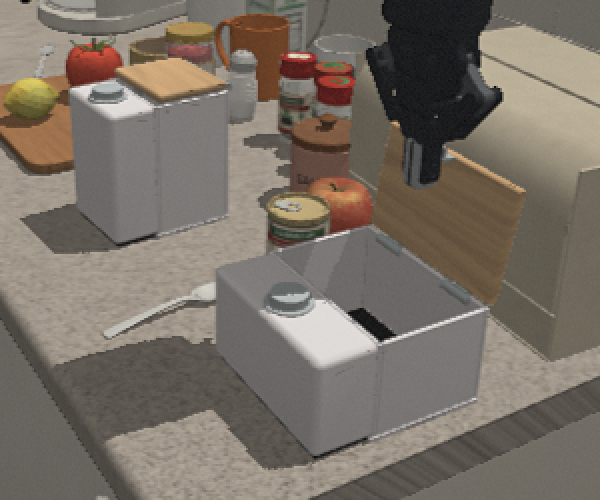

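The lid stands at about 1.73 rad, near its stop, with the fingers at (425,165) just in front of it. I'll press lightly and hold it there.

Emit:
carry_out:
  deltas:
    - [-0.01,0,0,0,-1]
    - [-0.02,0,0,0,-1]
    - [-0.03,0,0,0,-1]
    - [-0.03,0,0,0,-1]

```text
clock: 7.92
position: [0.6114, -0.01, 0.1758]
ee_rot: [-0.001, 1.0, 0.0, -0.002]
ft_force: [-13.1, 0.8, 7.5]
grip_width: -0.004
grasp_force: 6.7
```

Emit:
carry_out:
  deltas:
    - [0,0,0,0,-1]
    - [0,0,0,0,-1]
    - [0,0,0,0,-1]
    - [0,0,0,0,-1]
    - [0,0,0,0,-1]
    - [0,0,0,0,-1]
    - [0,0,0,0,-1]
    - [0,0,0,0,-1]
    - [0,0,0,0,-1]

```text
clock: 9.05
position: [0.6113, -0.01, 0.1758]
ee_rot: [-0.001, 1.0, 0.0, -0.002]
ft_force: [-13.1, -0.1, 7.4]
grip_width: 0.001
grasp_force: 6.5
```

Emit:
carry_out:
  deltas:
    - [0.01,0,0,0,-1]
    - [0.02,0,0,0,-1]
    - [0.04,0,0,0,-1]
    - [0.08,0,0,0,-1]
    - [0.2,0,0,0,-1]
    - [0.4,0,-0.1,0,-1]
    - [0.6,0,-0.3,0,-1]
    - [0.6,0,-0.5,0,-1]
    - [0.6,0,-0.5,0,-1]
    - [0.6,0,-0.5,0,-1]
    - [0.6,0,-0.5,0,-1]

```text
clock: 10.42
position: [0.5229, -0.0101, 0.25]
ee_rot: [-0.001, 1.0, -0.0, -0.001]
ft_force: [0.1, 0.5, -0.2]
grip_width: -0.0
grasp_force: 0.0
```

Run:
```python
from h import *
o=manip.get_obs(); print(o["clock"],o["position"].round(4),o["ft_force"].round(2))
p=camera("side")
for r in outline_of("low_caddy_lid",p)[:1]:
    P=pts(p,r["region"]); print(r["conf"],len(P))
    for z in (.1,.13,.16):
        s=P[abs(P[:,2]-z)<.005]; print(z,np.median(s[:,0]).round(4))
cv2.imwrite("pics/e.png",p["img"][:,:,::-1])
```

```text
10.425 [ 0.5229 -0.0101  0.25  ] [ 0.09  0.55 -0.17]
0.58 4396
0.1 0.6189
0.13 0.6244
0.16 0.6299
```

View pics/e.png

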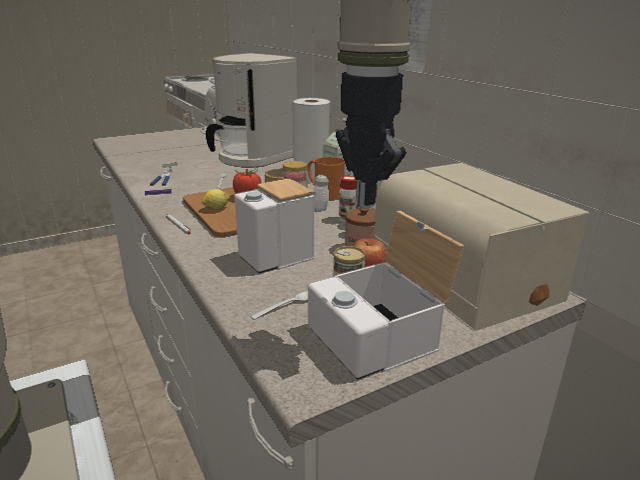

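The low caddy's lid, at (425,255), stays open at about 1.75 rad. The gripper is clear of it, and the tall caddy at (275,225) is shut.

```bash
python3 -c "
from h import *
print(ticket.hand_in())"
```

```text
the job is handed in; nothing more can be done
None
```

I handed the job in with the low caddy's lid standing open at about 1.75 rad, let go and with the gripper clear, and the tall caddy still shut; the hand-in returned no verdict.

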